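# Clip a bisque tile into the corner of a carving board

## Robot

A 6-joint arm with a two-finger parallel gripper is mounted at the origin on the work surface. World frame = base frame: x ahead of the robot, y to its left, z up, the work surface at z = 0. Lengths are in m, angles in rad, forces in N, time in s.
With the tool pointing down it reaches from about 0.225 to 0.875 m from the base axis. Payload 3.4 kg.
Tool frame: the origin (TCP) lies between the finger pads; the fingertips stand 25 mm ahead of it and the grasp point (between the pads) lies 6 mm ahead of it; z points along the fingers, y is the line along which they close (so a half turn about z gives the same grasp; the last joint's range is limited). The gripper opens to 85 mm and grips with 20 to 120 N. Pads are 22 mm wide; open, the fingers measure 114 mm over their backs; the gripper's body (76 mm by 85 mm) begins 54 mm behind the grasp point. The pads swing forward as they close: fully open they stand 13 mm farther back than shut.
Start: joints at [1.218, 0.276, 1.505, -0, 1.361, -0.121], TCP at [0.132, 0.56, 0.256] pointing down, gripper open.
Joint ranges: [-2.89, 2.89], [-0.75, 2.08], [0.22, 2.7], [-1.18, 4.32], [0.11, 2.71], [-2.7, 2.7]. Speed limits (rad/s): [2.57, 2.57, 3.14, 3.14, 3.14, 3.14].

## Interface

Orientations are given as a unit quaternion [w, x, y, z].
In Python, from rig import manip, cams, ticket gives the robot as it stands.
- The arm moves only by the tool step_arm, never from a script. Its argument "increments" is a list of rows, each an object with "dp": the shift along the world's x, y, z each as a share of 0.2 m, from -1 to 1, a list of three; "yaw": the turn about the world's z as a share of 0.15 rad, from -1 to 1; "grip": the opening, from 0 (shut) to 1 (fully open). In form: [{"dp": [tx, ty, tz], "yaw": yaw, "grip": grip}, ...]. A call has 1 to 5 rows; each row shifts and turns the commanded pose from where the row before left it; what a row does not reach is not made up. A row lasts 1/8 s, in which the tool goes at most 62.5 mm and 10.7 degrees, less where a joint would pass 70% of its speed; a pose out of reach is approached as far as the arm can. A call with a number of a shift or a turn outside -1 to 1 is refused whole. A call with a gripper value outside its range is refused whole. The fingers move at their own pace and stop on an object; "squeeze" is the grip in N (left out, the last holds). Time passes only in rows, so rows that do not move let the fingers close. It gives the time, the measured TCP pose, the force, the opening and the grip force at its end, in the units of the state.
- manip.get_state(): the state, without advancing time (a new reading comes with each control period).
- cams.get_image(name): name is "scene" or "top" or "wrist"; returns the picture (384x512x3 uint8, blue, green, red); there is no depth.
- cams.get_calibration(name): a dict with "fx", "fy", "cx", "cy" (pixels), "extrinsics" (4x4, takes a point from camera to world coordinates). Camera axes: x right, y up, looking along -z (the intrinsics and any distortion apply to the point x, -y, -z); pixel columns grow to the right and rows downward; lengths in m; the calibration is good to about 2 mm. A picture is of the moment at which its call begins: read the wrist's pose just before it. get_calibration takes no time and is no camera call; for the wrist camera it gives the pose at the moment of the call.
- ticket.sign_off(): hands the job in; it is judged then, once.
The state is a dict: "clock": time; "qpos": joint angles; "qd": joint speeds; "effort": joint torques, N m; "position": TCP position; "ee_rot": TCP orientation; "contact_force": force on the tool from outside, world axes, zero at the start; "moment": the same for the moment, N m; "width": finger opening in m; "gripper_force": force on a finger pad.
Only numpy, scipy, OpenCV 4.12 (cv2) and the standard library are available. Lean on these libraries where they do the work, as an engineer would, in place of code of your own. Each camera call takes 0.05 s, during which the arm holds its last target. There are 200 camera calls.

## Task

Get the tile ready for carving: lift the board's spring clip by its red bar until it stays up by itself, slide the tile, flat on the board, fully home into the corner of the two fences, and then lower the clip onto the tile, keeping hold of the bar until the rubber rests on the tile so that it does not snap down. Leave the jar, the clay house and the loop tool where they are.

Things in the scene. Friction and masses are not known exactly. Their poses are not given: they have to be found in the camera images.
- board: Brown wooden carving board lying on the bench, fixed, 300 (its x) x 250 (its y) x 18 mm thick. Origin: centre of its underside, z = 0; +x points away from the worker to the clip's hinge, +y to the worker's left, z up. On top are two dark wooden fences, 12 mm wide and 6 mm high, that meet in a far left corner; behind the back fence stands the clip's steel hinge bracket.
- corner_home (a point): On the board's top face (18 mm above the bench): where the centre of the tile's underside lies when it is fully home, at board x = -5, y = 0 mm; axes as the board's. From here the back fence's near face is at x = +55 mm (it runs from y = -83 to +67) and the side fence's inner face at y = +55 mm (from x = -55 to +55).
- tile: Fired clay (bisque) tile, pinkish orange, 110 x 110 x 10 mm, about 0.2 kg, loose, lying flat on the board short of the back fence and to the right of the side fence, somewhat turned. Origin: centre of its underside (18 mm above the bench); x and y parallel to its sides, z up. At the start the clip's red bar overhangs its far part.
- clip_hinge (a point): Hinge pin of the clip, middle of its length: along the board's y, at board x = +82, y = 0 mm, 46 mm above the bench; axes as the board's. Its bracket is 118 mm wide and reaches 54 mm above the bench.
- clip (a joint): Clip angle, rad: 0 = shut on the bare board, where it bars the tile's way; about 0.17 = resting on the tile; 1.6 = fully up. Snap hinge: below about 0.7 rad it pulls shut (about 4 N at the red bar near shut), above about 1.0 rad it springs up and stays (about 2.5 N at the red bar to pull it back). Let go, it flies at once to its stop or onto what lies beneath.
- clip_bar (a point): Centre of the clip's red finger bar: round, 12 mm thick, 64 mm long along the board's y, between the ends of two wire arms (69 mm apart inside; 50 mm free between it and the rubber bar). It gives lengthwise 1 mm per 4 N (5 mm at most). It swings 121 mm about the pin: at joint value q at board x = 82 - 121 cos(q + 0.149) mm, 46 + 121 sin(q + 0.149) mm above the bench: 64 shut, 165 up.
- press_bar: Black rubber press bar of the clip, the part that bears on the tile: a round sleeve 14 mm in diameter, 68 mm long along the board's y, held between the wire arms 62 mm from the hinge pin, stiffly turning on its wire. Origin at its centre; with the clip shut at board x = +24 mm.
- jar: Closed round underglaze jar with blue lid, 60 mm in diameter, 85 mm high, standing on the bench to the left of the board; leave it alone. Origin: centre of its base.
- house: Slab-built brown clay house, 80 x 80 mm with gables up to 115 mm high, on a round wooden bat 124 mm in diameter, standing on the bench to the right of the board; leave it alone. Origin: centre of its base.
- loop_tool: Loop carving tool with a wooden handle, 180 mm long, 28 mm wide at the loop, 12 mm high, lying on the bench to the left of the board, roughly along the board's x; leave it alone. Origin: mid-length on its underside, handle to -x.
There are look-alikes about, which are no part of the job. Of the things like the tile, leave any that is green, purple or turquoise; of the rest the larger one is meant.

How it is judged:
By the outcome, as a careful person would: the job done as asked, in the order asked, and still so for the second after the job is handed in, with the robot touching nothing.
It also fails if it takes over 72 s, if anything falls off the work surface, if the arm or the gripper's body presses on something with over 40 N, if the wrist force passes 120 N, or if a joint passes its speed limit or range.

## Working session

There is one attempt and no reset: what is moved stays moved. The work goes in short steps, Python scripts to look and compute and a tool call to move; the robot and the scene stay as the last step left them, time stands still between calls to the robot, and variables do not carry over. Pictures are saved under pics/ and viewed, at most 10 in all, crops included, and the job is handed in when it is done.

Besides the shell and the picture viewer there is one more tool, called after "Emit:" as a command line: name --argument value ..., lists and objects as JSON in quotes. step_arm: Moves the arm, as the interface text tells. Shift numbers are shares of 0.2 m and turn numbers shares of 0.15 rad, none past 1 either way. Its arguments: {"type":"object","properties":{"increments":{"type":"array"},"squeeze":{"type":"number"}},"required":["increments"]}

```bash
ls; mkdir -p pics
python3 - <<'E'
from rig import manip,cams
import cv2,numpy as np
for n in("scene","top"):
    im=cams.get_image(n);cv2.imwrite(f"pics/{n}0.png",im)
    c=cams.get_calibration(n);print(n,{k:np.round(v,4).tolist() for k,v in c.items()})
print(manip.get_state())
E
```

```text
pics
scene {'fx': 347.0963, 'fy': 347.0963, 'cx': 254.1949, 'cy': 195.7107, 'extrinsics': [[-0.1116, -0.6606, 0.7424, 1.3021], [0.9937, -0.0802, 0.078, 0.1302], [0.0081, 0.7464, 0.6654, 0.7694], [0.0, 0.0, 0.0, 1.0]]}
top {'fx': 471.4093, 'fy': 471.4093, 'cx': 255.8588, 'cy': 191.1311, 'extrinsics': [[0.0017, 0.9936, -0.113, 0.3893], [-1.0, 0.0009, -0.0076, 0.0445], [-0.0075, 0.113, 0.9936, 1.2554], [0.0, 0.0, 0.0, 1.0]]}
{'clock': 0.1, 'qpos': array([ 1.21798234e+00,  2.76499815e-01,  1.50602191e+00,  1.02021842e-05,
        1.36069485e+00, -1.20978034e-01]), 'qd': array([-0.00062171,  0.0002595 , -0.00245485,  0.00067743, -0.00043653,
        0.00079631]), 'effort': array([ 6.11246742e-04, -4.17709279e+01, -2.46401292e+01, -2.57189968e-04,
        5.93963792e-03,  2.20235179e-06]), 'position': array([0.13195174, 0.55920454, 0.25553826]), 'ee_rot': array([-1.95404316e-04,  1.15659577e-01,  9.93288580e-01, -7.88110386e-04]), 'contact_force': array([-0.01056984,  0.47341767, -0.29730559]), 'moment': array([ 4.42848643e-05, -4.17964995e-02,  1.77871124e-02]), 'gripper_force': 0.0, 'width': 0.08584798808060562}
```

View pics/scene0.png

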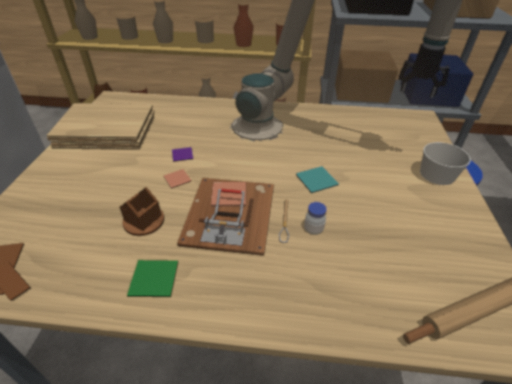

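View pics/top0.png

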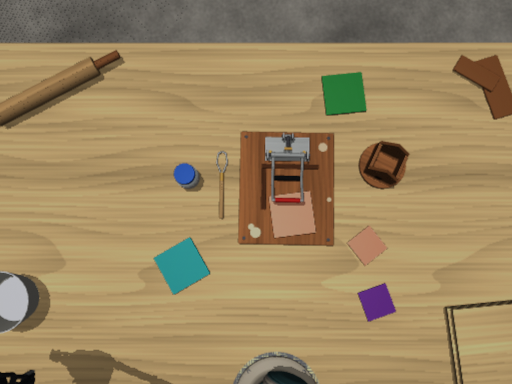

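Scene: the robot is behind the board in the scene view. The top view shows everything clearly. Things that could be taken for the tile (top view): pink on the board (293,214), small pink (367,245), green (344,94), turquoise (182,265), purple (377,302). I choose the larger pink tile on the board at (293,214). The red bar is at (287,200).

```bash
cat > h.py <<'E'
import numpy as np,cv2
from rig import manip,cams
def ray(n,px,z,c=None):
    c=c or cams.get_calibration(n);E=np.array(c["extrinsics"])
    px=np.atleast_2d(px).astype(float)
    d=np.c_[(px[:,0]-c["cx"])/c["fx"],-(px[:,1]-c["cy"])/c["fy"],-np.ones(len(px))]@E[:3,:3].T
    o=E[:3,3];return o+d*((z-o[2])/d[:,2])[:,None]
def proj(n,P,c=None):
    c=c or cams.get_calibration(n);E=np.array(c["extrinsics"])
    p=(np.atleast_2d(P)-E[:3,3])@E[:3,:3]
    return np.c_[c["cx"]+c["fx"]*p[:,0]/-p[:,2],c["cy"]-c["fy"]*p[:,1]/-p[:,2]]
def big(m):
    cs,_=cv2.findContours(m.astype(np.uint8),cv2.RETR_EXTERNAL,cv2.CHAIN_APPROX_NONE)
    return max(cs,key=cv2.contourArea)
def hsv(im): return cv2.cvtColor(im,cv2.COLOR_BGR2HSV)
E
python3 - <<'E'
from h import *
im=cv2.imread("pics/top0.png");H=hsv(im)
for p in [(246,190),(325,220),(293,225),(287,200),(345,200),(285,222)]: print(p,H[p[1],p[0]])
cv2.imwrite("pics/crop0.png",cv2.resize(im[122:252,228:346],None,fx=4.5,fy=4.5,interpolation=cv2.INTER_CUBIC))
E
```

```text
(246, 190) [ 12 164 146]
(325, 220) [ 12 165 127]
(293, 225) [ 12 101 184]
(287, 200) [  1 211 164]
(345, 200) [ 19 106 181]
(285, 222) [ 12  99 185]
```

View pics/crop0.png

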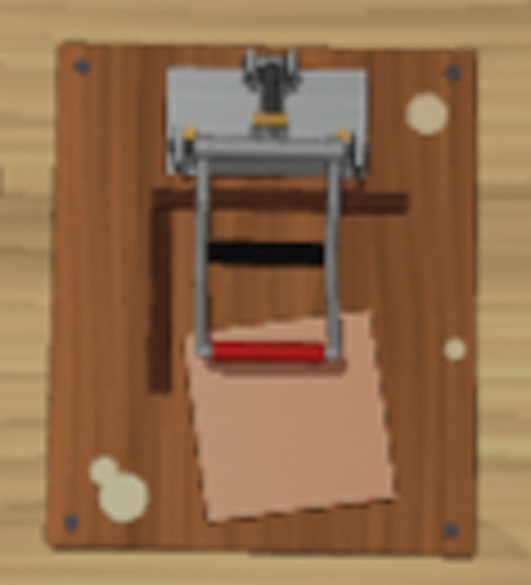

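The crop confirms the choice: the pink tile on the board with the red bar over its far part, corners in the crop near (186,335), (370,312), (395,497), (212,520). The board corners are near (60,43), (475,50), (475,555), (48,550).

Run:
```python
from h import *
im=cv2.imread("pics/top0.png");H=hsv(im)
roi=np.zeros(H.shape[:2],bool);roi[120:255,228:345]=1
bm=roi&(((H[...,0]<16)&(H[...,1]>135)))
# fill: closing + hull
b=big(cv2.morphologyEx(bm.astype(np.uint8),cv2.MORPH_CLOSE,np.ones((5,5))))
q=cv2.approxPolyDP(cv2.convexHull(b),6,True)[:,0];print("board px",q.tolist())
# board by direct corner fit at z=.018
P=ray("top",cv2.convexHull(b)[:,0],.018)[:,:2]
r=cv2.minAreaRect((P*1000).astype(np.float32));print("board rect",r)
tm=roi&(H[...,0]<16)&(H[...,1]<125)&(H[...,1]>80)&(H[...,2]>150)
t=big(tm);P=ray("top",cv2.convexHull(t)[:,0],.028)[:,:2]
print("tile rect",cv2.minAreaRect((P*1000).astype(np.float32)),cv2.minAreaRect(t))
print("tile px corners",cv2.boxPoints(cv2.minAreaRect(t)).round(1).tolist())
rm=roi&((H[...,0]<5)|(H[...,0]>175))&(H[...,1]>180)&(H[...,2]>120)
r=cv2.minAreaRect(big(rm));print("red",r, ray("top",[r[0]],.064), ray("top",cv2.boxPoints(r),.066).round(4).tolist())
print("crop board corners",(ray("top",np.array([(60,43),(475,50),(475,555),(48,550)])/4.5+[228,122],.018)).round(4).tolist())
print("crop tile corners",(ray("top",np.array([(186,335),(370,312),(395,497),(212,520)])/4.5+[228,122],.028)).round(4).tolist())
c=cams.get_calibration("wrist");print({k:np.round(v,3).tolist() for k,v in c.items()})
```

```text
board px [[241, 132], [333, 134], [332, 245], [238, 242]]
board rect ((540.3400268554688, -26.113861083984375), (248.30650329589844, 298.33441162109375), 88.80994415283203)
tile rect ((468.9090576171875, -40.067955017089844), (108.27894592285156, 110.34223937988281), 7.3967695236206055) ((291.92840576171875, 214.1180419921875), (41.604103088378906, 42.3370246887207), 82.56858825683594)
tile px corners [[268.20001220703125, 196.1999969482422], [310.20001220703125, 190.8000030517578], [315.6000061035156, 232.0], [273.6000061035156, 237.5]]
red ((287.5, 199.5), (3.0, 23.0), 90.0) [[ 0.50349809 -0.02664291  0.064     ]] [[0.5071, 0.0026, 0.066], [0.5072, -0.0557, 0.066], [0.4995, -0.0556, 0.066], [0.4995, 0.0026, 0.066]]
crop board corners [[0.6908, 0.0933, 0.018], [0.6865, -0.1536, 0.018], [0.3881, -0.1486, 0.018], [0.3906, 0.0987, 0.018]]
crop tile corners [[0.5149, 0.0187, 0.028], [0.5285, -0.0884, 0.028], [0.4212, -0.1016, 0.028], [0.4079, 0.0039, 0.028]]
{'fx': 275.876, 'fy': 275.876, 'cx': 261.176, 'cy': 190.119, 'extrinsics': [[0.23, -0.927, -0.298, 0.056], [0.973, 0.219, 0.071, 0.578], [-0.001, -0.306, 0.952, 0.373], [0.0, 0.0, 0.0, 1.0]]}
```

Emit:
step_arm --increments '[{"dp": [0.155,-0.245,-0.03],"yaw": -0.75,"grip": 0.5},{"dp": [0.155,-0.245,-0.03],"yaw": -0.75,"grip": 0.5},{"dp": [0.155,-0.245,-0.03],"yaw": -0.75,"grip": 0.5},{"dp": [0.155,-0.245,-0.03],"yaw": -0.75,"grip": 0.5},{"dp": [0.155,-0.245,-0.03],"yaw": -0.75,"grip": 0.5}]' --squeeze 30

```text
clock: 0.72
position: [0.2876, 0.313, 0.226]
ee_rot: [0.0, 0.388, 0.922, 0.0]
contact_force: [0.5, -0.3, 0.4]
width: 0.0427
gripper_force: 0.0
```

Emit:
step_arm --increments '[{"dp": [0.155,-0.245,-0.03],"yaw": -0.75,"grip": 0.5},{"dp": [0.155,-0.245,-0.03],"yaw": -0.75,"grip": 0.5},{"dp": [0.155,-0.245,-0.03],"yaw": -0.75,"grip": 0.5},{"dp": [0.155,-0.245,-0.03],"yaw": -0.75,"grip": 0.5},{"dp": [0.155,-0.245,-0.03],"yaw": -0.75,"grip": 0.5}]'

```text
clock: 1.35
position: [0.4427, 0.0679, 0.196]
ee_rot: [-0.0, 0.629, 0.777, 0.0]
contact_force: [1.3, 0.8, 0.9]
width: 0.0427
gripper_force: 0.0
```

Emit:
step_arm --increments '[{"dp": [0.15,-0.237,-0.05],"yaw": -0.755,"grip": 0.5},{"dp": [0.15,-0.237,-0.05],"yaw": -0.755,"grip": 0.5},{"dp": [0,0,0],"yaw": 0,"grip": 0.5}]'

```text
clock: 1.72
position: [0.5038, -0.0284, 0.1751]
ee_rot: [0.0, 0.713, 0.701, -0.0]
contact_force: [0.1, 1.7, 0.4]
width: 0.043
gripper_force: 0.0
```

Run:
```python
from h import *
s=manip.get_state();print(s["position"].round(4),s["ee_rot"].round(3),s["width"])
c=cams.get_calibration("wrist");im=cams.get_image("wrist");cv2.imwrite("pics/w1.png",im)
H=hsv(im);rm=((H[...,0]<5)|(H[...,0]>175))&(H[...,1]>180)&(H[...,2]>100)
r=cv2.minAreaRect(big(rm));print(r,ray("wrist",[r[0]],.064,c),ray("wrist",cv2.boxPoints(r),.064,c).round(4).tolist())
```

```text
[ 0.5038 -0.0284  0.1751] [ 0.     0.713  0.701 -0.   ] 0.04298718755053985
((260.0, 194.0), (70.0, 12.0), 90.0) [[ 0.50323913 -0.02611444  0.064     ]] [[0.4988, 0.005, 0.064], [0.5089, 0.0048, 0.064], [0.5081, -0.0599, 0.064], [0.4971, -0.0597, 0.064]]
```

View pics/w1.png

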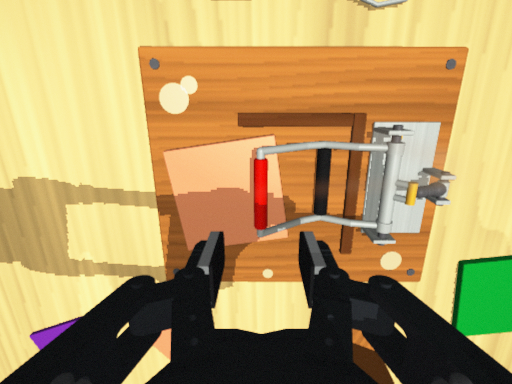

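The wrist view shows the red bar at (260,194), centred between the fingers, with nothing between the fingertips and it.

Emit:
step_arm --increments '[{"dp": [-0.003,0.01,-0.2],"yaw": 0,"grip": 0.5},{"dp": [0,0,-0.2],"yaw": 0,"grip": 0.5},{"dp": [0,0,-0.12],"yaw": 0,"grip": 0.5},{"dp": [0,0,0],"yaw": 0,"grip": 0.25},{"dp": [0,0,0],"yaw": 0,"grip": 0.0}]' --squeeze 30

```text
clock: 2.4
position: [0.5025, -0.0223, 0.0733]
ee_rot: [0.001, 0.711, 0.703, 0.001]
contact_force: [2.3, 2.7, -3.9]
width: 0.0112
gripper_force: 29.2
```

Emit:
step_arm --increments '[{"dp": [0,0,0],"yaw": 0,"grip": 0},{"dp": [0,0,0],"yaw": 0,"grip": 0}]'

```text
clock: 2.65
position: [0.5022, -0.0223, 0.0731]
ee_rot: [0.0, 0.712, 0.702, 0.001]
contact_force: [1.8, 4.7, -2.8]
width: 0.0107
gripper_force: 29.2
```

Emit:
step_arm --increments '[{"dp": [0.02,0,0.087],"yaw": 0,"grip": 0},{"dp": [0.032,-0.001,0.083],"yaw": 0,"grip": 0},{"dp": [0.044,-0.001,0.077],"yaw": 0,"grip": 0},{"dp": [0.055,-0.001,0.07],"yaw": 0,"grip": 0},{"dp": [0,0,0],"yaw": 0,"grip": 0}]'

```text
clock: 3.28
position: [0.5306, -0.0229, 0.1363]
ee_rot: [-0.001, 0.712, 0.703, -0.0]
contact_force: [-2.9, 4.2, -1.1]
width: 0.0106
gripper_force: 29.4
```

Emit:
step_arm --increments '[{"dp": [0.064,-0.001,0.061],"yaw": 0,"grip": 0},{"dp": [0.073,-0.001,0.051],"yaw": 0,"grip": 0},{"dp": [0.08,-0.001,0.04],"yaw": 0,"grip": 0},{"dp": [0.084,-0.001,0.028],"yaw": 0,"grip": 0},{"dp": [0.087,-0.002,0.015],"yaw": 0,"grip": 0}]'

```text
clock: 3.9
position: [0.6095, -0.0244, 0.1769]
ee_rot: [0.0, 0.712, 0.703, 0.001]
contact_force: [-1.0, 4.3, 4.4]
width: 0.0108
gripper_force: 30.5
```

Emit:
step_arm --increments '[{"dp": [0.089,-0.002,0.002],"yaw": 0,"grip": 0},{"dp": [0,0,0],"yaw": 0,"grip": 0}]'

```text
clock: 4.15
position: [0.6294, -0.0248, 0.1766]
ee_rot: [0.001, 0.712, 0.703, 0.002]
contact_force: [2.3, 3.4, 4.5]
width: 0.0108
gripper_force: 31.2
```

Emit:
step_arm --increments '[{"dp": [0.035,-0.001,-0.004],"yaw": 0,"grip": 0.0},{"dp": [0.035,-0.001,-0.006],"yaw": 0,"grip": 0.1},{"dp": [0,0,0],"yaw": 0,"grip": 0.3},{"dp": [0,0,0],"yaw": 0,"grip": 0.5},{"dp": [0,0,0],"yaw": 0,"grip": 0.5}]'

```text
clock: 4.78
position: [0.6404, -0.0263, 0.1727]
ee_rot: [-0.0, 0.712, 0.703, -0.001]
contact_force: [-0.0, -0.4, -0.7]
width: 0.0422
gripper_force: 0.0
```

Emit:
step_arm --increments '[{"dp": [0,0,0.1],"yaw": 0,"grip": 0.5},{"dp": [0,0,0.2],"yaw": 0,"grip": 0.5},{"dp": [-0.25,0,0.15],"yaw": 0,"grip": 0.3},{"dp": [-0.3,0,0],"yaw": 0,"grip": 0.3},{"dp": [-0.3,0,0],"yaw": 0,"grip": 0.0}]'

```text
clock: 5.4
position: [0.4691, -0.0261, 0.2633]
ee_rot: [0.0, 0.711, 0.703, -0.0]
contact_force: [0.6, -0.3, 0.0]
width: 0.0088
gripper_force: 0.0
```

Emit:
step_arm --increments '[{"dp": [-0.3,0,0],"yaw": 0,"grip": 0.0},{"dp": [0,0,0],"yaw": 0,"grip": 0.0}]'

```text
clock: 5.65
position: [0.4058, -0.0252, 0.2628]
ee_rot: [-0.001, 0.712, 0.702, -0.001]
contact_force: [1.3, 0.2, 0.4]
width: 0.0002
gripper_force: 0.0
```

Run:
```python
from h import *
s=manip.get_state();print(s["position"].round(4),s["contact_force"])
c=cams.get_calibration("wrist");im=cams.get_image("wrist");cv2.imwrite("pics/w2.png",im)
im=cams.get_image("top");cv2.imwrite("pics/t2.png",im)
```

```text
[ 0.4058 -0.0252  0.2628] [1.3498619  0.21941307 0.44957489]
```

View pics/w2.png

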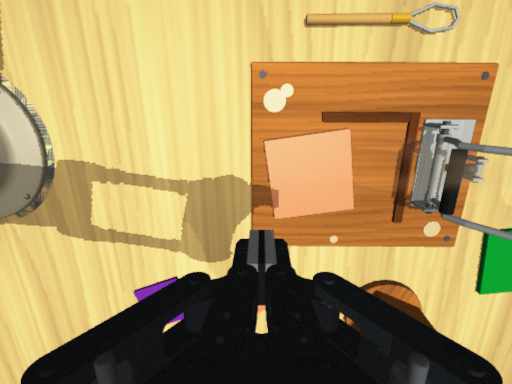

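The wrist view shows the clip standing up and the tile free, with corners near (265,141), (349,129), (353,208), (276,218). The fences' inner corner is near (407,122).

```bash
cat >> h.py <<'E'
def tilefit(n,im,c,roi):
    H=hsv(im);m=np.zeros(H.shape[:2],bool);m[roi[1]:roi[3],roi[0]:roi[2]]=1
    m&=(H[...,0]<16)&(H[...,1]<140)&(H[...,1]>60)&(H[...,2]>150)
    P=ray(n,cv2.convexHull(big(cv2.morphologyEx(m.astype(np.uint8),cv2.MORPH_OPEN,np.ones((3,3)))))[:,0],.028,c)[:,:2]
    r=cv2.minAreaRect((P*1000).astype(np.float32));return r,cv2.boxPoints(r)
E
python3 - <<'E'
from h import *
c=cams.get_calibration("wrist");im=cv2.imread("pics/w2.png");H=hsv(im)
print(H[180,310],H[180,256],H[90,320])
r,b=tilefit("wrist",im,c,(258,115,365,225));print("tile",r,b.round(1).tolist())
t=cv2.imread("pics/t2.png");ct=cams.get_calibration("top")
try: print("tile top",tilefit("top",t,ct,(255,180,325,245)))
except Exception as e: print(e)
# board corners seen in wrist and fence inner corner
print("board",ray("wrist",[(251,62),(497,64),(251,246)],.018,c).round(4).tolist())
print("fence inner corner(top z.024)",ray("wrist",[(407,123)],.024,c).round(4), "fence ends",ray("wrist",[(322,122),(394,221)],.024,c).round(4).tolist())
print("house",ray("top",[(385,165)],.0))
a=-.0165;R=np.array([[np.cos(a),-np.sin(a)],[np.sin(a),np.cos(a)]])
print("home",np.array([.5403,-.0261])+R@[-.005,0],"inner corner exp",np.array([.5403,-.0261])+R@[.05,.055])
E
```

```text
[ 14 124 246] [ 14 188 189] [ 14 182 211]
tile ((476.61590576171875, -40.90833282470703), (108.43357849121094, 107.65701293945312), 7.273374557495117) [[416.0, 5.599999904632568], [429.70001220703125, -101.19999694824219], [537.2000122070312, -87.4000015258789], [523.5999755859375, 19.399999618530273]]
tile top (((516.1864013671875, -58.92547607421875), (21.034090042114258, 57.540924072265625), 0.050202056765556335), array([[505.64417 , -30.164238],
       [505.69458 , -87.70515 ],
       [526.72864 , -87.686714],
       [526.6782  , -30.145805]], dtype=float32))
board [[0.4015, 0.0984, 0.018], [0.6982, 0.0924, 0.018], [0.3954, -0.1501, 0.018]]
fence inner corner(top z.024) [[0.5967 0.0248 0.024 ]] fence ends [[0.4894, 0.0275, 0.024], [0.5984, -0.11, 0.024]]
house [[ 0.6031753  -0.29334402  0.        ]]
home [ 0.53530068 -0.0260175 ] inner corner exp [0.59120065 0.02806755]
```

Emit:
step_arm --increments '[{"dp": [-0.006,-0.008,-0.074],"yaw": 0.952,"grip": 0.6},{"dp": [-0.006,-0.008,-0.074],"yaw": 0.952,"grip": 0.6},{"dp": [-0.006,-0.008,-0.074],"yaw": 0.952,"grip": 0.6},{"dp": [-0.006,-0.008,-0.074],"yaw": 0.952,"grip": 0.6},{"dp": [-0.006,-0.008,-0.074],"yaw": 0.952,"grip": 0.6}]'

```text
clock: 6.38
position: [0.4071, -0.0343, 0.1885]
ee_rot: [0.0, 0.419, 0.908, 0.0]
contact_force: [0.7, -0.3, -0.2]
width: 0.051
gripper_force: 0.0
```

Emit:
step_arm --increments '[{"dp": [-0.006,-0.009,-0.074],"yaw": 0.952,"grip": 0.6},{"dp": [-0.006,-0.009,-0.074],"yaw": 0.952,"grip": 0.6},{"dp": [-0.006,-0.009,-0.074],"yaw": 0.952,"grip": 0.6},{"dp": [-0.006,-0.009,-0.074],"yaw": 0.952,"grip": 0.6},{"dp": [-0.006,-0.009,-0.074],"yaw": 0.952,"grip": 0.6}]'

```text
clock: 7.0
position: [0.4012, -0.0433, 0.1144]
ee_rot: [0.0, 0.075, 0.997, -0.0]
contact_force: [1.2, -0.6, -0.0]
width: 0.0514
gripper_force: 0.0
```

Emit:
step_arm --increments '[{"dp": [-0.006,-0.009,-0.074],"yaw": 0.952,"grip": 0.6},{"dp": [0,0,-0.2],"yaw": 0,"grip": 0.6},{"dp": [0,0,0],"yaw": 0,"grip": 0.6},{"dp": [0,0,0],"yaw": 0,"grip": 0.6}]'

```text
clock: 7.5
position: [0.3994, -0.0449, 0.0607]
ee_rot: [0.0, 0.006, 1.0, -0.0]
contact_force: [-0.2, 0.1, 1.4]
width: 0.0512
gripper_force: 0.0
```

Emit:
step_arm --increments '[{"dp": [-0.032,0,0],"yaw": 0,"grip": 0.6},{"dp": [0,0,-0.04],"yaw": 0,"grip": 0.6},{"dp": [0,0,-0.015],"yaw": 0,"grip": 0.6},{"dp": [0,0,0],"yaw": 0,"grip": 0.6}]'

```text
clock: 8.0
position: [0.3914, -0.0445, 0.0492]
ee_rot: [-0.0, 0.006, 1.0, 0.0]
contact_force: [0.2, 0.8, 0.1]
width: 0.0512
gripper_force: 0.0
```

Emit:
step_arm --increments '[{"dp": [0,0,-0.01],"yaw": 0,"grip": 0.6},{"dp": [0,0,0],"yaw": 0,"grip": 0.6}]'

```text
clock: 8.25
position: [0.3915, -0.0445, 0.0473]
ee_rot: [-0.0, 0.006, 1.0, 0.0]
contact_force: [-0.5, -0.8, 0.6]
width: 0.0516
gripper_force: 0.0
```

Emit:
step_arm --increments '[{"dp": [0,0,-0.01],"yaw": 0,"grip": 0.6},{"dp": [0,0,0],"yaw": 0,"grip": 0.6}]'

```text
clock: 8.5
position: [0.3914, -0.0445, 0.0452]
ee_rot: [-0.0, 0.006, 1.0, 0.0]
contact_force: [-0.1, 0.5, 0.3]
width: 0.0513
gripper_force: 0.0
```

Emit:
step_arm --increments '[{"dp": [0,0,-0.01],"yaw": 0,"grip": 0.6},{"dp": [0,0,0],"yaw": 0,"grip": 0.6}]'

```text
clock: 8.75
position: [0.3914, -0.0445, 0.0432]
ee_rot: [-0.0, 0.006, 1.0, 0.0]
contact_force: [0.4, 0.4, -0.5]
width: 0.0513
gripper_force: 0.0
```

Emit:
step_arm --increments '[{"dp": [0,0,-0.005],"yaw": 0,"grip": 0.6},{"dp": [0,0,0],"yaw": 0,"grip": 0.6}]'

```text
clock: 9.0
position: [0.3915, -0.0445, 0.0423]
ee_rot: [-0.0, 0.006, 1.0, 0.0]
contact_force: [-0.7, -0.1, -0.1]
width: 0.0514
gripper_force: 0.0
```

Emit:
step_arm --increments '[{"dp": [0,0,-0.008],"yaw": 0,"grip": 0.6},{"dp": [0,0,0],"yaw": 0,"grip": 0.6}]'

```text
clock: 9.25
position: [0.3914, -0.0445, 0.0406]
ee_rot: [-0.0, 0.006, 1.0, 0.0]
contact_force: [-0.1, -0.5, 0.3]
width: 0.0512
gripper_force: 0.0
```

Emit:
step_arm --increments '[{"dp": [0.04,0,0],"yaw": 0,"grip": 0.6},{"dp": [0.04,0,0],"yaw": 0,"grip": 0.6},{"dp": [0.04,0,0],"yaw": 0,"grip": 0.6},{"dp": [0,0,0],"yaw": 0,"grip": 0.6}]'

```text
clock: 9.75
position: [0.4169, -0.0448, 0.0408]
ee_rot: [0.001, 0.006, 1.0, -0.0]
contact_force: [0.1, 1.2, 0.1]
width: 0.0508
gripper_force: 0.0
```

Emit:
step_arm --increments '[{"dp": [0.04,0,0],"yaw": 0,"grip": 0.6},{"dp": [0.04,0,0],"yaw": 0,"grip": 0.6},{"dp": [0.04,0,0],"yaw": 0,"grip": 0.6},{"dp": [0.04,0,0],"yaw": 0,"grip": 0.6}]'

```text
clock: 10.25
position: [0.448, -0.0446, 0.0407]
ee_rot: [-0.0, 0.006, 1.0, 0.0]
contact_force: [-1.3, -0.5, 0.7]
width: 0.0514
gripper_force: 0.9
```

Run:
```python
from h import *
im=cams.get_image("wrist");a=cams.get_image("scene")
cv2.imwrite("pics/c3.png",np.vstack([im[:,100:],np.hstack([cv2.resize(a[150:260,160:290],(260,220),interpolation=cv2.INTER_CUBIC),np.zeros((220,152,3),np.uint8)])][:2])[:600])
```

```text
(no output)
```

View pics/c3.png

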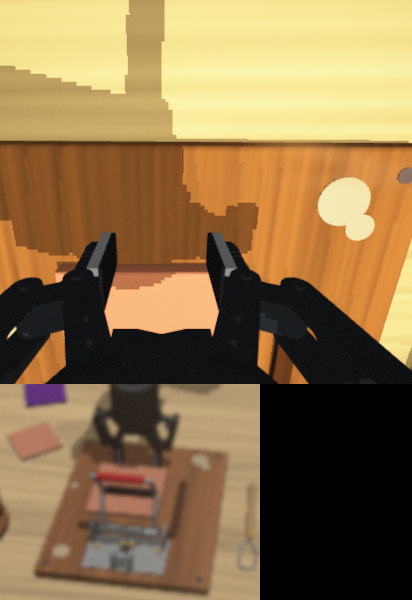

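The wrist view (top part) shows the tile's near edge at row 265, level and lying against both fingertips. It is being pushed squarely and is flat.

Emit:
step_arm --increments '[{"dp": [0.03,0,0],"yaw": 0,"grip": 0.6},{"dp": [0.03,0,0],"yaw": 0,"grip": 0.6},{"dp": [0.02,0,0],"yaw": 0,"grip": 0.6}]'

```text
clock: 10.72
position: [0.4643, -0.0446, 0.0407]
ee_rot: [0.0, 0.006, 1.0, -0.0]
contact_force: [-0.6, 0.2, -1.1]
width: 0.0507
gripper_force: 0.6
```

Emit:
step_arm --increments '[{"dp": [0.01,0,0],"yaw": 0,"grip": 0.6},{"dp": [0.01,0,0],"yaw": 0,"grip": 0.6}]'

```text
clock: 10.98
position: [0.4669, -0.0445, 0.0407]
ee_rot: [-0.001, 0.006, 1.0, 0.0]
contact_force: [-3.1, -0.5, 1.7]
width: 0.0511
gripper_force: 1.3
```

Emit:
step_arm --increments '[{"dp": [0.01,0,0],"yaw": 0,"grip": 0.6}]'

```text
clock: 11.1
position: [0.4693, -0.0445, 0.0407]
ee_rot: [-0.0, 0.006, 1.0, 0.0]
contact_force: [-1.6, -0.2, -0.1]
width: 0.0513
gripper_force: 0.7
```

Emit:
step_arm --increments '[{"dp": [0.01,0,0],"yaw": 0,"grip": 0.6}]'

```text
clock: 11.22
position: [0.4696, -0.0444, 0.0406]
ee_rot: [-0.002, 0.006, 1.0, 0.0]
contact_force: [-6.6, -1.1, 5.7]
width: 0.0512
gripper_force: 3.9
```

Emit:
step_arm --increments '[{"dp": [0.01,0,0],"yaw": 0,"grip": 0.6}]'

```text
clock: 11.35
position: [0.4697, -0.0443, 0.0404]
ee_rot: [-0.004, 0.006, 1.0, 0.0]
contact_force: [-11.9, -2.1, 7.8]
width: 0.0514
gripper_force: 5.5
```

Emit:
step_arm --increments '[{"dp": [0.01,0,0],"yaw": 0,"grip": 0.6}]'

```text
clock: 11.48
position: [0.4698, -0.0442, 0.0402]
ee_rot: [-0.006, 0.006, 1.0, 0.0]
contact_force: [-14.9, -4.4, 11.4]
width: 0.0515
gripper_force: 7.2
```

Emit:
step_arm --increments '[{"dp": [-0.1,0,0],"yaw": 0,"grip": 0.6},{"dp": [0,0,0.3],"yaw": 0,"grip": 0.6},{"dp": [0.036,-0.04,0],"yaw": -0.955,"grip": 0.6},{"dp": [0.036,-0.04,0],"yaw": -0.955,"grip": 0.6},{"dp": [0.036,-0.04,0],"yaw": -0.955,"grip": 0.6}]'

```text
clock: 12.1
position: [0.4787, -0.069, 0.1013]
ee_rot: [0.002, 0.222, 0.975, 0.0]
contact_force: [-0.8, -1.4, -0.1]
width: 0.0514
gripper_force: 0.0
```

Emit:
step_arm --increments '[{"dp": [0.036,-0.04,0],"yaw": -0.955,"grip": 0.6},{"dp": [0.036,-0.04,0],"yaw": -0.955,"grip": 0.6},{"dp": [0.036,-0.04,0],"yaw": -0.955,"grip": 0.6},{"dp": [0.036,-0.04,0],"yaw": -0.955,"grip": 0.6},{"dp": [0.036,-0.04,0],"yaw": -0.955,"grip": 0.6}]'

```text
clock: 12.72
position: [0.5147, -0.1091, 0.1009]
ee_rot: [0.001, 0.549, 0.836, 0.001]
contact_force: [-0.3, -0.5, 0.1]
width: 0.0511
gripper_force: 0.0
```

Emit:
step_arm --increments '[{"dp": [0.036,-0.04,0],"yaw": -0.955,"grip": 0.6},{"dp": [0.036,-0.04,0],"yaw": -0.955,"grip": 0.6},{"dp": [0.036,-0.04,0],"yaw": -0.955,"grip": 0.6},{"dp": [0,0,0],"yaw": 0,"grip": 0.6},{"dp": [0,0,0],"yaw": 0,"grip": 0.6}]'

```text
clock: 13.35
position: [0.5347, -0.1323, 0.1007]
ee_rot: [0.0, 0.713, 0.702, 0.0]
contact_force: [-0.3, -0.1, 0.5]
width: 0.0511
gripper_force: 0.0
```

Run:
```python
from h import *
s=manip.get_state();c=cams.get_calibration("wrist");im=cams.get_image("wrist");t=cams.get_image("top")
cv2.imwrite("pics/c4.png",np.vstack([im,cv2.resize(t[122:252,228:346],None,fx=1.65,fy=1.65).copy()[:214].repeat(1,0) if 0 else np.pad(cv2.resize(t[122:252,228:346],(196,216),interpolation=cv2.INTER_CUBIC),((0,0),(0,316),(0,0)))]))
print(s["position"],s["ee_rot"])
```

```text
[ 0.53473457 -0.13231875  0.10065482] [4.99580555e-05 7.12565171e-01 7.01605901e-01 1.85689532e-04]
```

View pics/c4.png

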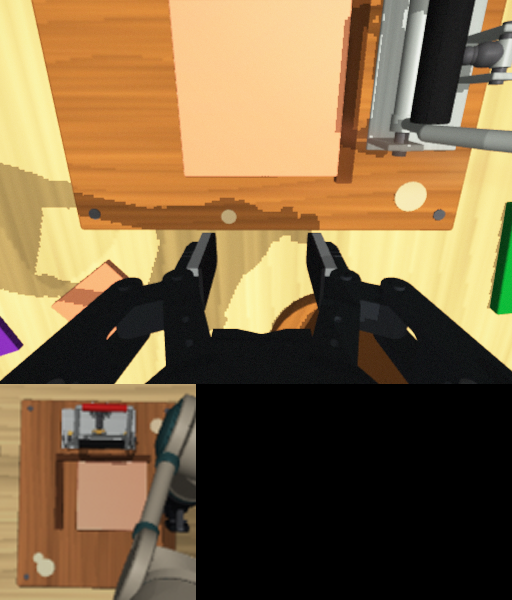

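The wrist view shows the tile square against the back fence, with its right edge at row 177 and the gripper off to its right. The top inset shows the remaining gap to the side fence and the clip up.

Emit:
step_arm --increments '[{"dp": [0,0,-0.2],"yaw": 0,"grip": 0.6},{"dp": [0,0,-0.1],"yaw": 0,"grip": 0.6},{"dp": [0,0.05,0],"yaw": 0,"grip": 0.6},{"dp": [0,0.05,0],"yaw": 0,"grip": 0.6}]'

```text
clock: 13.95
position: [0.5346, -0.1122, 0.0408]
ee_rot: [0.0, 0.713, 0.701, 0.0]
contact_force: [-0.4, -1.3, 0.4]
width: 0.0515
gripper_force: 0.5
```

Emit:
step_arm --increments '[{"dp": [0,0.03,0],"yaw": 0,"grip": 0.6},{"dp": [0,0.03,0],"yaw": 0,"grip": 0.6}]'

```text
clock: 14.2
position: [0.5347, -0.1001, 0.0408]
ee_rot: [0.0, 0.713, 0.701, -0.0]
contact_force: [-1.5, -1.8, -0.4]
width: 0.0511
gripper_force: 0.5
```

Emit:
step_arm --increments '[{"dp": [0,0.015,0],"yaw": 0,"grip": 0.6},{"dp": [0,0.01,0],"yaw": 0,"grip": 0.6}]'

```text
clock: 14.45
position: [0.5348, -0.0955, 0.0408]
ee_rot: [0.0, 0.713, 0.701, -0.0]
contact_force: [-0.5, -1.3, 0.6]
width: 0.0512
gripper_force: 0.6
```

Emit:
step_arm --increments '[{"dp": [0,0.01,0],"yaw": 0,"grip": 0.6}]'

```text
clock: 14.58
position: [0.5348, -0.0937, 0.0408]
ee_rot: [0.0, 0.713, 0.701, -0.0]
contact_force: [-0.5, -3.2, 0.6]
width: 0.0514
gripper_force: 2.6
```

Emit:
step_arm --increments '[{"dp": [0,0.01,0],"yaw": 0,"grip": 0.6}]'

```text
clock: 14.7
position: [0.5349, -0.0936, 0.0409]
ee_rot: [0.002, 0.713, 0.702, -0.001]
contact_force: [-2.4, -11.8, -0.4]
width: 0.0512
gripper_force: 5.6
```

Emit:
step_arm --increments '[{"dp": [0,0.01,0],"yaw": 0,"grip": 0.6}]'

```text
clock: 14.82
position: [0.5349, -0.0934, 0.041]
ee_rot: [0.003, 0.712, 0.702, -0.002]
contact_force: [-3.1, -17.2, 0.1]
width: 0.0512
gripper_force: 8.6
```

Emit:
step_arm --increments '[{"dp": [0,-0.15,0],"yaw": 0,"grip": 0.6},{"dp": [0,0,0.3],"yaw": 0,"grip": 0.6},{"dp": [-0.1,0,0.3],"yaw": 0,"grip": 0.6},{"dp": [-0.2,0.2,0.2],"yaw": 0,"grip": 0.6},{"dp": [0,0.0,0],"yaw": 0,"grip": 0.6}]'

```text
clock: 15.45
position: [0.4777, -0.0818, 0.1991]
ee_rot: [0.001, 0.713, 0.701, 0.001]
contact_force: [1.2, -0.8, -0.9]
width: 0.0514
gripper_force: 0.0
```

Emit:
step_arm --increments '[{"dp": [-0.15,0,0],"yaw": 0,"grip": 0.6},{"dp": [0,0,0],"yaw": 0,"grip": 0.6}]'

```text
clock: 15.7
position: [0.4471, -0.083, 0.1953]
ee_rot: [-0.001, 0.713, 0.701, -0.0]
contact_force: [-0.3, -0.9, -0.7]
width: 0.0512
gripper_force: 0.0
```

Run:
```python
from h import *
s=manip.get_state();c=cams.get_calibration("wrist");im=cams.get_image("wrist")
print(s["position"])
a=-.0165;R=np.array([[np.cos(a),-np.sin(a)],[np.sin(a),np.cos(a)]])
pts=np.array([[x,y] for x,y in[(-.06,-.055),(.05,-.055),(.05,.055),(-.06,.055)]])@R.T+[.5403,-.0261]
print(proj("wrist",np.c_[pts,[.024]*4],c).round(0).tolist())
p=proj("wrist",np.c_[pts,[.024]*4],c);x0,y0=np.maximum(p.min(0).astype(int)-35,0);x1,y1=p.max(0).astype(int)+35
cr=im[y0:y1,x0:x1];print(x0,y0,x1,y1);cv2.imwrite("pics/w5.png",cv2.resize(cr,None,fx=3,fy=3,interpolation=cv2.INTER_CUBIC)[:600,:800])
```

```text
[ 0.4471172  -0.08304034  0.19527006]
[[291.0, 175.0], [393.0, 175.0], [409.0, 64.0], [294.0, 64.0]]
255 28 444 210
```

View pics/w5.png

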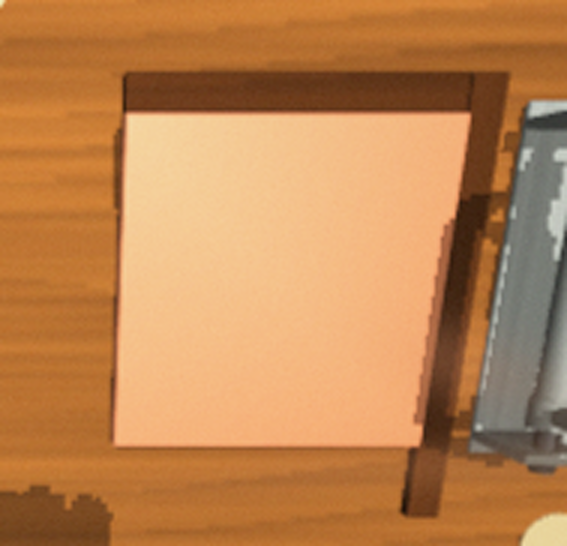

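The crop shows the tile tight in the corner: its far-left corner meets both fences at (470,110), and its near edge lines up with the side fence's end at column 125.

Emit:
step_arm --increments '[{"dp": [0.2,0.069,0.15],"yaw": 0,"grip": 0.5},{"dp": [0.26,0.069,0.05],"yaw": 0,"grip": 0.5},{"dp": [0.26,0.069,0.0],"yaw": 0,"grip": 0.5},{"dp": [0.26,0.069,0.0],"yaw": 0,"grip": 0.5},{"dp": [0,0,0],"yaw": 0,"grip": 0.5}]'

```text
clock: 16.38
position: [0.6494, -0.0274, 0.2334]
ee_rot: [-0.0, 0.713, 0.702, 0.001]
contact_force: [-1.1, -0.7, -0.0]
width: 0.0427
gripper_force: 0.0
```

Run:
```python
from h import *
s=manip.get_state();c=cams.get_calibration("wrist");im=cams.get_image("wrist")
print(s["position"],s["width"])
H=hsv(im);rm=((H[...,0]<5)|(H[...,0]>175))&(H[...,1]>180)&(H[...,2]>100)
r=cv2.minAreaRect(big(rm));print(r,ray("wrist",[r[0]],.165,c),ray("wrist",cv2.boxPoints(r),.165,c).round(4).tolist())
```

```text
[ 0.64942957 -0.02737716  0.23343115] 0.04270559726244807
((254.0, 217.5), (83.0, 16.0), 90.0) [[ 0.64477408 -0.02866015  0.165     ]] [[0.64, 0.0028, 0.165], [0.6511, 0.0026, 0.165], [0.6501, -0.0634, 0.165], [0.6378, -0.0632, 0.165]]
```

Emit:
step_arm --increments '[{"dp": [-0.025,-0.005,-0.1],"yaw": 0,"grip": 0.5},{"dp": [0,0,-0.205],"yaw": 0,"grip": 0.5},{"dp": [0,0,0],"yaw": 0,"grip": 0.5},{"dp": [0,0,0],"yaw": 0,"grip": 0.2},{"dp": [0,0,0],"yaw": 0,"grip": 0}]' --squeeze 35

```text
clock: 17.05
position: [0.6419, -0.0297, 0.1774]
ee_rot: [0.002, 0.713, 0.701, 0.002]
contact_force: [3.0, 0.8, 0.6]
width: 0.0105
gripper_force: 34.1
```

Emit:
step_arm --increments '[{"dp": [0,0,0],"yaw": 0,"grip": 0},{"dp": [0,0,0],"yaw": 0,"grip": 0}]'

```text
clock: 17.3
position: [0.6415, -0.0297, 0.1767]
ee_rot: [0.002, 0.713, 0.701, 0.001]
contact_force: [3.6, -1.1, 3.4]
width: 0.0106
gripper_force: 34.4
```

Emit:
step_arm --increments '[{"dp": [-0.086,0.001,0.009],"yaw": 0,"grip": 0},{"dp": [-0.086,0.001,-0.003],"yaw": 0,"grip": 0},{"dp": [-0.085,0.001,-0.015],"yaw": 0,"grip": 0},{"dp": [-0.082,0.001,-0.027],"yaw": 0,"grip": 0},{"dp": [0,0,0],"yaw": 0,"grip": 0}]'

```text
clock: 17.92
position: [0.5713, -0.0284, 0.1684]
ee_rot: [0.0, 0.713, 0.701, 0.0]
contact_force: [1.5, -0.5, 2.9]
width: 0.0106
gripper_force: 34.3
```

Emit:
step_arm --increments '[{"dp": [-0.077,0.001,-0.039],"yaw": 0,"grip": 0},{"dp": [-0.071,0.001,-0.05],"yaw": 0,"grip": 0},{"dp": [-0.063,0.001,-0.059],"yaw": 0,"grip": 0},{"dp": [0,0,0],"yaw": 0,"grip": 0}]'

```text
clock: 18.42
position: [0.5287, -0.0277, 0.1373]
ee_rot: [-0.001, 0.713, 0.701, -0.001]
contact_force: [0.6, 0.1, -1.2]
width: 0.0102
gripper_force: 34.2
```

Emit:
step_arm --increments '[{"dp": [-0.05,0.001,-0.067],"yaw": 0,"grip": 0},{"dp": [-0.04,0.001,-0.074],"yaw": 0,"grip": 0},{"dp": [0,0,0],"yaw": 0,"grip": 0}]'

```text
clock: 18.8
position: [0.5117, -0.0274, 0.1094]
ee_rot: [-0.001, 0.713, 0.701, -0.0]
contact_force: [0.4, -0.9, -2.7]
width: 0.0107
gripper_force: 34.3
```

Emit:
step_arm --increments '[{"dp": [-0.018,0,-0.04],"yaw": 0,"grip": 0},{"dp": [0,0,0],"yaw": 0,"grip": 0}]'

```text
clock: 19.05
position: [0.5084, -0.0273, 0.1018]
ee_rot: [-0.0, 0.713, 0.701, 0.0]
contact_force: [0.1, 0.9, -3.3]
width: 0.0104
gripper_force: 34.1
```

Emit:
step_arm --increments '[{"dp": [-0.006,0,-0.02],"yaw": 0,"grip": 0},{"dp": [0,0,0],"yaw": 0,"grip": 0}]'

```text
clock: 19.3
position: [0.5075, -0.0273, 0.0984]
ee_rot: [0.0, 0.713, 0.701, 0.0]
contact_force: [-0.3, 2.7, -0.2]
width: 0.0109
gripper_force: 34.3
```

Emit:
step_arm --increments '[{"dp": [-0.003,0,-0.01],"yaw": 0,"grip": 0},{"dp": [0,0,0],"yaw": 0,"grip": 0}]'

```text
clock: 19.55
position: [0.508, -0.0274, 0.0978]
ee_rot: [0.001, 0.713, 0.701, 0.001]
contact_force: [-0.5, 2.8, 7.6]
width: 0.0104
gripper_force: 35.2
```

Emit:
step_arm --increments '[{"dp": [-0.003,0,-0.01],"yaw": 0,"grip": 0},{"dp": [0,0,0],"yaw": 0,"grip": 0}]'

```text
clock: 19.8
position: [0.5086, -0.0274, 0.0972]
ee_rot: [0.003, 0.713, 0.701, 0.002]
contact_force: [-1.2, 2.9, 16.5]
width: 0.0106
gripper_force: 35.9
```

The rubber bears on the tile, since the force has turned from pull to push. I'll relax the push and then open slowly.

Emit:
step_arm --increments '[{"dp": [0.002,0,0.008],"yaw": 0,"grip": 0},{"dp": [0,0,0],"yaw": 0,"grip": 0}]'

```text
clock: 20.05
position: [0.5081, -0.0274, 0.0977]
ee_rot: [0.002, 0.713, 0.701, 0.002]
contact_force: [0.3, 2.0, 9.7]
width: 0.0105
gripper_force: 35.2
```

Emit:
step_arm --increments '[{"dp": [0,0,0],"yaw": 0,"grip": 0.2},{"dp": [0,0,0],"yaw": 0,"grip": 0.35},{"dp": [0,0,0],"yaw": 0,"grip": 0.45},{"dp": [0,0,0],"yaw": 0,"grip": 0.45}]'

```text
clock: 20.55
position: [0.5061, -0.0275, 0.0954]
ee_rot: [-0.0, 0.713, 0.701, -0.0]
contact_force: [-0.5, 0.3, 0.8]
width: 0.0381
gripper_force: 0.0
```

Run:
```python
from h import *
s=manip.get_state();c=cams.get_calibration("wrist");im=cams.get_image("wrist");cv2.imwrite("pics/w6.png",im)
print(s["position"],s["width"],s["contact_force"])
H=hsv(im);rm=((H[...,0]<5)|(H[...,0]>175))&(H[...,1]>180)&(H[...,2]>100)
r=cv2.minAreaRect(big(rm));print(r,ray("wrist",[r[0]],.084,c))
```

```text
[ 0.50605589 -0.02750968  0.09543795] 0.03813777633003618 [-0.51757028  0.26591739  0.81287131]
((264.0, 254.5), (111.0, 22.0), 90.0) [[ 0.5081631 -0.0254968  0.084    ]]
```

Emit:
step_arm --increments '[{"dp": [0.005,0,0.05],"yaw": 0,"grip": 0.45},{"dp": [0,0,0.15],"yaw": 0,"grip": 0.45},{"dp": [0,0,0.25],"yaw": 0,"grip": 0.45},{"dp": [-0.3,0,0.05],"yaw": 0,"grip": 0.45},{"dp": [-0.3,0,0],"yaw": 0,"grip": 0.45}]'

```text
clock: 21.22
position: [0.3873, -0.0278, 0.1975]
ee_rot: [0.002, 0.713, 0.701, 0.001]
contact_force: [-0.6, -0.4, 0.0]
width: 0.0383
gripper_force: 0.0
```

Emit:
step_arm --increments '[{"dp": [0,0,0],"yaw": 0,"grip": 0.45},{"dp": [0,0,0],"yaw": 0,"grip": 0.45}]'

```text
clock: 21.48
position: [0.3882, -0.0277, 0.1967]
ee_rot: [0.001, 0.713, 0.701, 0.001]
contact_force: [-0.5, -0.8, -0.1]
width: 0.0387
gripper_force: 0.0
```

Run:
```python
from h import *
im=cams.get_image("wrist");a=cams.get_image("scene")
print(manip.get_state()["position"],manip.get_state()["contact_force"])
cv2.imwrite("pics/c7.png",np.vstack([im[:250],cv2.resize(a[165:265,165:325],(512,320),interpolation=cv2.INTER_CUBIC)]))
```

```text
[ 0.38887413 -0.02778475  0.19632174] [ 0.08292953 -0.05899757 -0.02712574]
```

View pics/c7.png

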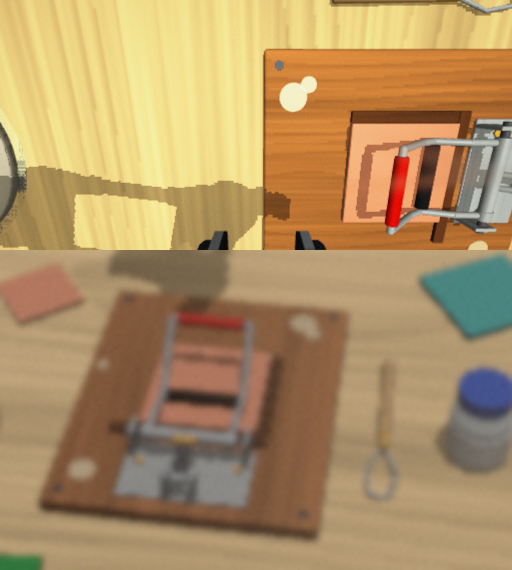

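The picture shows the clip down with the rubber at (427,175) on the tile. The tile is still flush in the corner of the fences, and the jar and tool are undisturbed.

```bash
python3 -c "
from rig import ticket
print(ticket.sign_off())"
```

```text
the job is handed in; nothing more can be done
None
```

The job is handed in: I lifted the clip until it stayed up, pushed the tile flat into the fence corner, and lowered the clip with the bar held until the rubber rested on the tile. It took about 21.5 s, and I never touched the jar, house or loop tool.

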